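# Stow the bit case and staple tubs on the riser stand

## Task

Put the fencing kit away at the low aluminium riser stand: first slide the flat orange bit case lengthwise under the stand, through its open front, until it is fully home against the back. Then stack the staple tubs upright and centred on the black disc on top of the stand, the green tub first, the white one on it and the red one on top. Set things down rather than dropping them, and leave the drill battery, the scoop and the hoof pick where they lie.

Things in the scene. Friction and masses are not known exactly. Their poses are not given: they have to be found in the camera images.
- bit_case: Flat orange bit case with two short black ribs across its top, a solid closed box 120 mm long (its x) by 56 mm wide (its y) by 22 mm high, about 0.25 kg, lying flat, both ends alike. Origin: centre of its underside; z up.
- tub_large: Large round lidded tub of fencing staples, green, plain upright cylinder 64 mm diameter and 45 mm high, flat lid and foot, about 0.35 kg. Origin: centre of its underside; z up along its axis.
- tub_medium: Medium round lidded tub of fencing staples, white, plain upright cylinder 54 mm diameter and 40 mm high, flat lid and foot, about 0.22 kg. Origin: centre of its underside; z up along its axis.
- tub_small: Small round lidded tub of fencing staples, red, plain upright cylinder 44 mm diameter and 34 mm high, flat lid and foot, about 0.13 kg. Origin: centre of its underside; z up along its axis.
- riser: Low aluminium stand fixed to the bench, 116 deep (its x) by 120 mm wide (y). Top at 36 mm with a central black disc, 80 mm across, top at 38 mm. Under it a bay along x, central, 70 mm wide between the feet, 30 mm high, floored by the bench, open at -x (roughly facing the robot; yellow stripe on that top edge), closed at +x by a wall. Origin: centre of underside; z up, x from open front to back.
- bay_mouth (a point): Middle of the bay's open front, at bench level, 58 mm from the stand's origin; axes as the stand's. The bay is 112 mm deep from here to the inner face of the back wall, so the 120 mm case stands 8 mm out of the front when fully home (case centre then 52 mm inside the mouth).
- charger: Yellow battery charger with a toggle switch and a docked black battery on top, 130 (x) by 150 (y) by 100 mm high, fixed to the bench; a bystander. Origin: centre of its underside.
- battery: Loose black drill battery with a grey foot on top, 115 (x) by 76 (y) by 62 mm high; a bystander, to be left alone. Origin: centre of its underside.
- scoop: Blue feed scoop, 60 mm high round cup 96 mm across with a flat handle, about 190 mm long in all along x, handle to -x; a bystander, to be left alone. Origin: on its underside, 30 mm behind the cup's axis.
- hoof_pick: Stainless hoof pick lying flat in front of the charger, about 150 mm long (x), 10 mm high, hook tip 27 mm to +y at its +x end; a bystander, to be left alone. Origin: on its underside, near the middle.
Mind the look-alikes: they are no part of the job. Several things have the shape of the tub_small; the one meant has the colours described above. Of the things that look like the bit_case, the larger one is meant.

How it is judged:
By the outcome, as a careful person would: the job done as asked, in the order asked, and still so for the second after the job is handed in, with the robot touching nothing.
It also fails if it takes over 125 s, if anything falls off the work surface, if the arm or the gripper's body presses on something with over 40 N, if the wrist force passes 120 N, or if a joint passes its speed limit or range.

## Robot

A 7-joint arm with a two-finger parallel gripper is mounted at the origin on the work surface. World frame = base frame: x ahead of the robot, y to its left, z up, the work surface at z = 0. Lengths are in m, angles in rad, forces in N, time in s.
With the tool pointing down it reaches from about 0.425 to 0.925 m from the base axis. Payload 6.8 kg.
Tool frame: the origin (TCP) lies at the very end of the fingers, on their centre line; the grasp point (between the pads) lies 19 mm behind it; z points along the fingers, x is the direction in which the jaws open and shut, and the axes are right-handed (so a half turn about z gives the same grasp; the last joint's range is limited). The gripper opens to 85 mm and grips with 20 to 120 N. Pads are 22 mm wide; open, the fingers measure 114 mm over their backs; the gripper's body (76 mm by 85 mm) begins 54 mm behind the grasp point. The pads swing forward as they close: fully open they stand 13 mm farther back than shut.
Start: joints at [-1.237, 0.477, 0.022, 1.555, -0.011, 1.109, -0.083], TCP at [0.289, 0.61, 0.231] pointing down, gripper open.
Joint ranges: [-2.96, 2.96], [-0.34, 2.1], [-1.41, 1.46], [0.24, 2.44], [-1.37, 4.51], [0.17, 1.92], [-2.96, 2.96]. Speed limits (rad/s): [2.39, 2.39, 3.14, 3.14, 3.14, 3.14, 3.14].

## Interface

Orientations are given as a rotation vector (axis times angle).
In Python, from bench import get_obs, imaging, hand_in gives the robot as it stands.
- The arm moves only by the tool send_rows, never from a script. Its argument "motion" is a list of rows, each an object with "dp": the shift along the world's x, y, z in m, a list of three; "rot": the turn, a rotation vector about the world's x, y, z in rad, a list of three; "grip": the finger opening in m, from 0 to 0.0854. In form: [{"dp": [dx, dy, dz], "rot": [ax, ay, az], "grip": grip}, ...]. A call has 1 to 20 rows; each row shifts and turns the pose as measured when the row begins; what a row does not reach is not made up. A row lasts 1/8 s, in which the tool goes at most 62.5 mm and 10.7 degrees, less where a joint would pass 70% of its speed; a pose out of reach is approached as far as the arm can. A call is refused whole if a number of a shift passes 0.0625 or a number of a turn 0.188, either way. A call with a gripper value outside its range is refused whole. The fingers move at their own pace and stop on an object; "grip_force" is the grip in N (left out, the last holds). Time passes only in rows, so rows that do not move let the fingers close. It gives the time, the measured TCP pose, the force and the opening at its end, in the units of the state.
- get_obs(): the state, without advancing time (a new reading comes with each control period).
- imaging.grab_frame(name): name is "side" or "top" or "wrist"; returns a dict with "img" (420x560x3 uint8, red, green, blue), "fx", "fy", "cx", "cy" (pixels), "R" (3x3) and "t" (3): a world point X has camera coordinates R X + t. Camera axes: x right, y down, z forward; pixel columns grow to the right and rows downward; lengths in m; the calibration is good to about 2 mm. A picture is of the moment at which its call begins. There is no depth.
- hand_in(): hands the job in, once; it reports no verdict.
The state is a dict: "clock": time; "joints": joint angles; "qvel": joint speeds; "tau": joint torques, N m; "tcp_pos": TCP position; "orientation": TCP orientation; "contact_force": force on the tool from outside, world axes, zero at the start; "moment": the same for the moment, N m; "grip_width": finger opening in m.
Only numpy, scipy, OpenCV 4.12 (cv2) and the standard library are available. Lean on these libraries where they do the work, as an engineer would, in place of code of your own. Each camera call takes 0.05 s, during which the arm holds its last target. There are 200 camera calls.

## Working session

There is one attempt and no reset: what is moved stays moved. The work goes in short steps, Python scripts to look and compute and a tool call to move; the robot and the scene stay as the last step left them, time stands still between calls to the robot, and variables do not carry over. Pictures are saved under pics/ and viewed, about 12 in all and at most 16, crops included, and the job is handed in when it is done.

Besides the shell and the picture viewer there is one more tool, called after ">>>" as name(argument=value, ...) on one line, values as JSON. send_rows: Moves the arm, as the interface text tells. Its arguments: {"type":"object","properties":{"motion":{"type":"array","items":{"type":"object","properties":{"dp":{"type":"array","items":{"type":"number"}},"rot":{"type":"array","items":{"type":"number"}},"grip":{"type":"number"}}}},"grip_force":{"type":"number"}},"required":["motion"]}

```bash
mkdir -p pics; ls; python3 - <<'E'
from bench import get_obs, imaging
import cv2
o=get_obs()
for k in o: print(k,o[k])
for n in("top","side"):
    f=imaging.grab_frame(n); cv2.imwrite(f"pics/{n}0.png",f["img"][:,:,::-1])
    print(n,f["fx"],f["cx"],f["cy"],(-f["R"].T@f["t"]).round(3),f["R"].round(2).tolist())
E
```

```text
pics
clock 0.0
joints [-1.23714321  0.47781608  0.02234762  1.55647085 -0.01148236  1.10927174
 -0.08312919]
qvel [ 1.20566674e-03  1.12479225e-03  3.10548775e-04 -1.25439668e-03
  1.12487524e-03  6.68662406e-04  4.77459044e-05]
tau [ 3.31811361e-05 -5.96457195e+01  1.60807963e+00 -2.81191170e+01
  1.25291423e-02  9.36638389e-03  4.15559043e-06]
tcp_pos [0.2883482  0.60965423 0.23030696]
orientation [ 2.65322338e+00  1.68018429e+00 -2.29736387e-03]
contact_force [ 0.16169811 -0.18926256 -0.06328957]
moment [-0.01474085 -0.05985073 -0.00899395]
grip_width 0.08505190406652104
top 482.34225649521414 279.9813609995009 212.1459345110013 [ 0.33  -0.063  1.438] [[-0.01, -1.0, 0.0], [-0.99, 0.01, -0.15], [0.15, -0.0, -0.99]]
side 431.3271545422119 281.56743065815203 208.73773940570513 [ 0.339 -0.747  0.926] [[0.97, -0.25, 0.01], [-0.19, -0.76, -0.62], [0.16, 0.6, -0.78]]
```

View pics/top0.png

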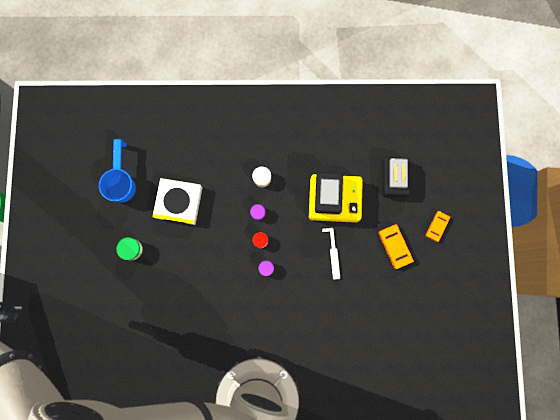

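View pics/side0.png

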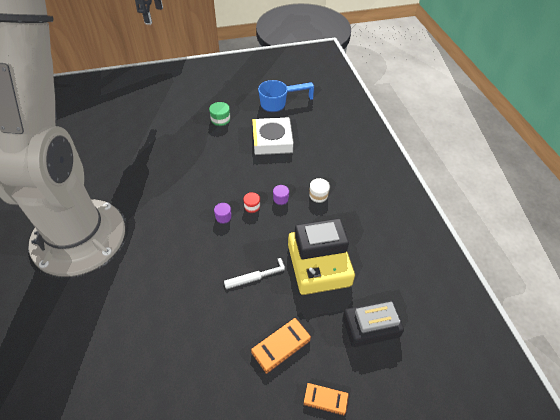

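Top view: stand (177,201) with its yellow stripe to the robot (~180,221). Large case (396,247), small decoy (438,226). Green (129,249), white (261,176), red (260,240); the purple ones are decoys. The side view agrees.

```bash
cat > h.py <<'E'
import numpy as np, cv2
from bench import get_obs, imaging
def ray(f,uv,z):
    "pixels (N,2) -> world points on plane z"
    uv=np.atleast_2d(uv).astype(float); R,t=f["R"],f["t"]
    d=np.c_[(uv[:,0]-f["cx"])/f["fx"],(uv[:,1]-f["cy"])/f["fy"],np.ones(len(uv))]@R
    c=-R.T@t
    return c+d*((z-c[2])/d[:,2])[:,None]
def proj(f,X):
    p=np.atleast_2d(X)@f["R"].T+f["t"]
    return np.c_[p[:,0]/p[:,2]*f["fx"]+f["cx"],p[:,1]/p[:,2]*f["fy"]+f["cy"]]
HSV=dict(green=((45,90,50),(80,255,255)),orange=((8,150,90),(18,255,255)),yellow=((24,150,90),(35,255,255)),
 red=((0,150,90),(5,255,255)),white=((0,0,150),(180,50,255)),blue=((100,120,60),(120,255,255)),black=((0,0,0),(180,255,60)))
def blobs(f,col,roi=None,amin=40):
    m=cv2.inRange(cv2.cvtColor(f["img"],cv2.COLOR_RGB2HSV),*HSV[col])
    if roi:
        k=np.zeros_like(m);k[roi[1]:roi[3],roi[0]:roi[2]]=255;m&=k
    c,_=cv2.findContours(m,cv2.RETR_EXTERNAL,cv2.CHAIN_APPROX_NONE)
    return sorted([x[:,0] for x in c if cv2.contourArea(x)>=amin],key=lambda x:-cv2.contourArea(x))
def rect(f,c,z):
    P=(ray(f,c,z)[:,:2]*1000).astype(np.float32)
    (x,y),(w,h),a=cv2.minAreaRect(P)
    if w<h: w,h,a=h,w,a+90
    return x,y,w,h,(a+90)%180-90
E
python3 - <<'E'
from h import *
f=imaging.grab_frame("top")
for col,roi,z in(("green",(90,220,160,280),.045),("red",(230,220,290,255),.034),("white",(240,160,285,192),.040),("orange",(360,200,470,290),.022),
 ("white",(145,170,210,230),.036),("black",(158,182,197,218),.038),("yellow",(145,200,210,230),.036)):
    for c in blobs(f,col,roi): print(col,np.round(rect(f,c,z),1), c.min(0),c.max(0))
s=imaging.grab_frame("side")
for col,roi,z in(("green",(200,90,240,130),.045),("red",(235,185,270,215),.034),("orange",(240,310,320,380),.022)):
    for c in blobs(s,col,roi): print("side",col,np.round(rect(s,c,z),1))
E
```

```text
green [433.1 374.3  67.1  63.5  89.6] [116 237] [139 259]
red [455.5  -6.8  45.3  43.5 -45.2] [252 232] [268 247]
white [ 6.473e+02 -1.080e+01  5.460e+01  5.330e+01 -2.000e-01] [252 166] [270 184]
white [572.3 236.6 128.2 120.6  80.5] [153 178] [201 224]
black [573.9 239.5  72.2  70.6   1.2] [164 188] [188 212]
yellow [519.7 248.2 119.2   9.7  80.5] [153 214] [193 222]
side green [429.1 357.9  84.9  63.5  79.9]
side orange [ 434.4 -414.5  123.5   60.1   22.5]
```

>>> send_rows(motion=[{"dp": [0.024, -0.046, 0], "rot": [0, 0, -0.15], "grip": 0.085}, {"dp": [0.024, -0.046, 0], "rot": [0, 0, -0.15], "grip": 0.085}, {"dp": [0.024, -0.046, 0], "rot": [0, 0, -0.15], "grip": 0.085}, {"dp": [0.024, -0.046, 0], "rot": [0, 0, -0.15], "grip": 0.085}, {"dp": [0.024, -0.046, 0], "rot": [0, 0, -0.15], "grip": 0.085}, {"dp": [0.024, -0.046, 0], "rot": [0, 0, -0.15], "grip": 0.085}, {"dp": [0.024, -0.046, 0], "rot": [0, 0, -0.15], "grip": 0.085}, {"dp": [0.024, -0.046, 0], "rot": [0, 0, -0.15], "grip": 0.085}, {"dp": [0.024, -0.046, 0], "rot": [0, 0, -0.15], "grip": 0.085}, {"dp": [0.024, -0.046, 0], "rot": [0, 0, -0.15], "grip": 0.085}, {"dp": [0, -0.05, 0], "rot": [0, 0, -0.15], "grip": 0.085}, {"dp": [0, -0.05, 0], "rot": [0, 0, -0.15], "grip": 0.085}, {"dp": [0, -0.05, 0], "rot": [0, 0, -0.15], "grip": 0.085}, {"dp": [0, -0.05, 0], "rot": [0, 0, -0.15], "grip": 0.085}, {"dp": [0, -0.05, 0], "rot": [0, 0, -0.15], "grip": 0.085}])

```text
clock: 2.08
tcp_pos: [0.5303, -0.1188, 0.2303]
orientation: [-2.602, 1.752, -0.006]
contact_force: [1.1, 0.4, 0.5]
grip_width: 0.085
```

```bash
cat >> h.py <<'E'
from scipy.spatial.transform import Rotation as Ro
def state():
    o=get_obs(); M=Ro.from_rotvec(o["orientation"]).as_matrix()
    print("t",round(o["clock"],2),"tcp",(np.array(o["tcp_pos"])*1000).round(1),"jaw yaw",round(float(np.degrees(np.arctan2(M[1,0],M[0,0]))),2),
     "z",M[:,2].round(3),"F",np.round(o["contact_force"],1),"grip",round(o["grip_width"],4),"q",np.round(o["joints"],2))
    return o
E
python3 -c "
from h import *
state()"
```

```text
t 2.08 tcp [ 530.3 -118.8  230.3] jaw yaw -67.9 z [ 0.006  0.002 -1.   ] F [1.1 0.4 0.5] grip 0.085 q [-0.5   0.31  0.75  1.91 -0.26  1.   -0.82]
```

>>> send_rows(motion=[{"dp": [-0.016, -0.049, 0], "rot": [0, 0, 0], "grip": 0.085}, {"dp": [-0.016, -0.049, 0], "rot": [0, 0, 0], "grip": 0.085}, {"dp": [-0.016, -0.049, 0], "rot": [0, 0, 0], "grip": 0.085}, {"dp": [-0.016, -0.049, 0], "rot": [0, 0, 0], "grip": 0.085}, {"dp": [-0.016, -0.049, 0], "rot": [0, 0, 0], "grip": 0.085}, {"dp": [-0.016, -0.049, 0], "rot": [0, 0, 0], "grip": 0.085}, {"dp": [0, 0, 0], "rot": [0, 0, 0], "grip": 0.085}])

```text
clock: 2.95
tcp_pos: [0.4288, -0.4253, 0.2306]
orientation: [-2.599, 1.76, -0.01]
contact_force: [-0.1, 0.9, -1.0]
grip_width: 0.0852
```

```bash
python3 - <<'E'
from h import *
state()
f=imaging.grab_frame("wrist"); cv2.imwrite("pics/w1.png",f["img"][:,:,::-1])
print((-f["R"].T@f["t"]).round(3),f["R"].round(2).tolist())
for c in blobs(f,"orange",amin=800): print(np.round(rect(f,c,.022),1),c.min(0),c.max(0))
E
```

```text
t 2.95 tcp [ 428.8 -425.3  230.6] jaw yaw -68.23 z [ 0.007 -0.001 -1.   ] F [-0.1  0.9 -1. ] grip 0.0852 q [ 0.1   0.45  0.78  1.78 -0.36  1.06 -0.18]
[ 0.506 -0.394  0.374] [[0.37, -0.93, 0.0], [-0.88, -0.35, 0.32], [-0.29, -0.12, -0.95]]
[ 438.  -407.1  120.9   56.3   22.5] [229  90] [290 215]
[ 498.8 -531.7   83.2   43.7  -28. ] [358 101] [454 187]
```

View pics/w1.png

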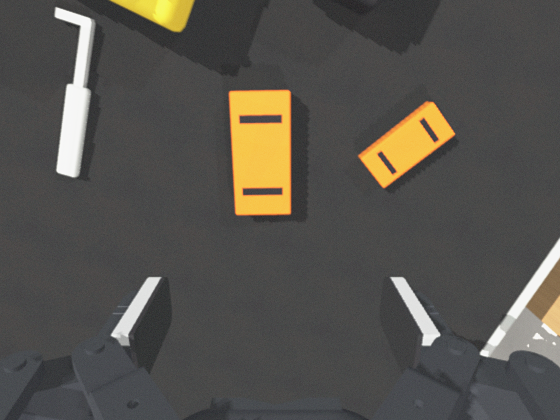

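Wrist view: the large case is upright in view at (260,152), measured 121×56 mm at (438,−407), yaw 22.5°; the hoof pick and the small decoy are clear of the fingers.

>>> send_rows(motion=[{"dp": [0.009, 0.018, -0.04], "rot": [0, 0, 0.012], "grip": 0.085}, {"dp": [0, 0, -0.05], "rot": [0, 0, 0], "grip": 0.085}, {"dp": [0, 0, -0.05], "rot": [0, 0, 0], "grip": 0.085}, {"dp": [0, 0, -0.04], "rot": [0, 0, 0], "grip": 0.085}, {"dp": [0, 0, -0.02], "rot": [0, 0, 0], "grip": 0.085}, {"dp": [0, 0, 0], "rot": [0, 0, 0], "grip": 0.085}], grip_force=60)

```text
clock: 3.75
tcp_pos: [0.4472, -0.3944, 0.0252]
orientation: [-2.617, 1.717, -0.011]
contact_force: [0.1, -0.1, 0.6]
grip_width: 0.0849
```

>>> send_rows(motion=[{"dp": [-0.009, -0.012, 0], "rot": [0, 0, -0.017], "grip": 0.085}, {"dp": [0, 0, 0], "rot": [0, 0, 0], "grip": 0.085}, {"dp": [0, 0, 0], "rot": [0, 0, 0], "grip": 0.085}])

```text
clock: 4.12
tcp_pos: [0.4396, -0.4093, 0.0292]
orientation: [-2.601, 1.741, -0.021]
contact_force: [1.0, -0.2, -0.8]
grip_width: 0.0847
```

>>> send_rows(motion=[{"dp": [-0.001, 0.001, -0.02], "rot": [0, 0, 0], "grip": 0.085}, {"dp": [0, 0, -0.004], "rot": [0, 0, 0], "grip": 0.085}, {"dp": [0, 0, 0], "rot": [0, 0, 0], "grip": 0.085}])

```text
clock: 4.5
tcp_pos: [0.4389, -0.4082, 0.0041]
orientation: [-2.601, 1.741, -0.023]
contact_force: [0.2, -0.9, -0.1]
grip_width: 0.085
```

```bash
python3 -c "
from h import *
state()"
```

```text
t 4.5 tcp [ 438.9 -408.2    4.1] jaw yaw -67.6 z [ 0.019  0.002 -1.   ] F [ 0.2 -0.9 -0.1] grip 0.085 q [ 0.26  0.72  0.54  1.93 -0.62  0.65  0.01]
```

>>> send_rows(motion=[{"dp": [0, 0, 0.001], "rot": [0, 0.019, 0], "grip": 0.085}, {"dp": [0, 0, 0], "rot": [0, 0, 0], "grip": 0.05}, {"dp": [0, 0, 0], "rot": [0, 0, 0], "grip": 0.05}, {"dp": [0, 0, 0], "rot": [0, 0, 0], "grip": 0.05}, {"dp": [0, 0, 0], "rot": [0, 0, 0], "grip": 0.05}, {"dp": [0, 0, 0], "rot": [0, 0, 0], "grip": 0.05}, {"dp": [0, 0, 0], "rot": [0, 0, 0], "grip": 0.05}])

```text
clock: 5.38
tcp_pos: [0.4394, -0.4083, 0.0058]
orientation: [-2.611, 1.747, 0.003]
contact_force: [0.5, 0.1, -0.4]
grip_width: 0.0539
```

```bash
python3 -c "
from h import *
state()"
```

```text
t 5.38 tcp [ 439.4 -408.3    5.8] jaw yaw -67.57 z [-0.001  0.001 -1.   ] F [ 0.5  0.1 -0.4] grip 0.0539 q [ 0.24  0.73  0.56  1.91 -0.6   0.67 -0.01]
```

>>> send_rows(motion=[{"dp": [0, 0, 0.02], "rot": [0, 0, 0], "grip": 0.05}, {"dp": [0, 0, 0.04], "rot": [0, 0, 0], "grip": 0.05}, {"dp": [0, 0, 0.05], "rot": [0, 0, 0], "grip": 0.05}, {"dp": [0, 0, 0.05], "rot": [0, 0, 0], "grip": 0.05}, {"dp": [0, 0, 0.04], "rot": [0, 0, 0], "grip": 0.05}, {"dp": [0.012, 0.044, 0], "rot": [0, 0, 0.16], "grip": 0.05}, {"dp": [0.012, 0.044, 0], "rot": [0, 0, 0.16], "grip": 0.05}, {"dp": [0.012, 0.044, 0], "rot": [0, 0, 0.16], "grip": 0.05}, {"dp": [0.012, 0.044, 0], "rot": [0, 0, 0.16], "grip": 0.05}, {"dp": [0.012, 0.044, 0], "rot": [0, 0, 0.16], "grip": 0.05}, {"dp": [0.012, 0.044, 0], "rot": [0, 0, 0.16], "grip": 0.05}, {"dp": [0.012, 0.044, 0], "rot": [0, 0, 0.16], "grip": 0.05}, {"dp": [0, 0.05, 0], "rot": [0, 0, 0.16], "grip": 0.05}, {"dp": [0, 0.05, 0], "rot": [0, 0, 0.16], "grip": 0.05}, {"dp": [0, 0.05, 0], "rot": [0, 0, 0.16], "grip": 0.05}, {"dp": [0, 0.05, 0], "rot": [0, 0, 0.16], "grip": 0.05}])

```text
clock: 7.38
tcp_pos: [0.5158, 0.1063, 0.2287]
orientation: [2.994, 0.951, 0.014]
contact_force: [1.0, -0.1, -2.1]
grip_width: 0.0541
```

```bash
python3 -c "
from h import *
state()"
```

```text
t 7.38 tcp [515.8 106.3 228.7] jaw yaw 35.24 z [ 0.009  0.002 -1.   ] F [ 1.  -0.1 -2.1] grip 0.0541 q [-0.55  0.23  0.27  1.93 -0.07  0.98  0.37]
```

>>> send_rows(motion=[{"dp": [-0.0165, 0.031, 0], "rot": [0, 0, 0.155], "grip": 0.05}, {"dp": [-0.0165, 0.031, 0], "rot": [0, 0, 0.155], "grip": 0.05}, {"dp": [-0.0165, 0.031, 0], "rot": [0, 0, 0.155], "grip": 0.05}, {"dp": [-0.0165, 0.031, 0], "rot": [0, 0, 0.155], "grip": 0.05}, {"dp": [-0.0165, 0.028, 0], "rot": [0, 0, 0.15], "grip": 0.05}, {"dp": [0, 0, 0], "rot": [0, 0, 0], "grip": 0.05}, {"dp": [0, 0, 0], "rot": [0, 0, 0], "grip": 0.05}])

```text
clock: 8.25
tcp_pos: [0.4295, 0.2616, 0.2346]
orientation: [2.391, 2.036, 0.02]
contact_force: [0.7, -0.2, -3.0]
grip_width: 0.0537
```

```bash
python3 - <<'E'
from h import *
state()
f=imaging.grab_frame("wrist"); cv2.imwrite("pics/w2.png",f["img"][:,:,::-1])
E
```

```text
t 8.25 tcp [429.5 261.6 234.6] jaw yaw 80.83 z [ 0.01   0.007 -1.   ] F [ 0.7 -0.2 -3. ] grip 0.0537 q [-0.72  0.18  0.05  1.97 -0.01  0.98  0.75]
```

View pics/w2.png

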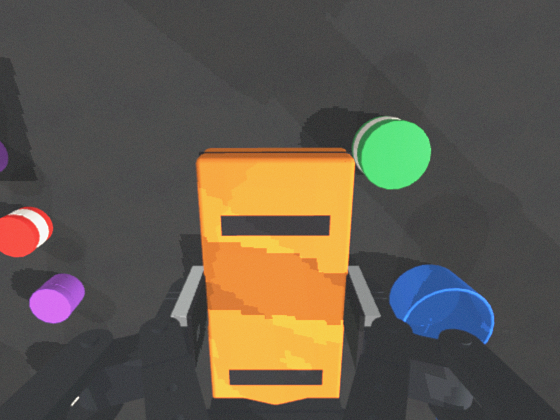

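Wrist view: the camera is on the far side looking back. The case is held square and centred between the pads. The green tub (392,153) lies beside it and is clear of the fingers.

>>> send_rows(motion=[{"dp": [0.003, 0, -0.04], "rot": [-0.007, 0.01, 0], "grip": 0.05}, {"dp": [0, 0, -0.05], "rot": [0, 0, 0], "grip": 0.05}, {"dp": [0, 0, -0.05], "rot": [0, 0, 0], "grip": 0.05}, {"dp": [0, 0, -0.04], "rot": [0, 0, 0], "grip": 0.05}, {"dp": [0, 0, -0.01], "rot": [0, 0, 0], "grip": 0.05}, {"dp": [0, 0, 0], "rot": [0, 0, 0], "grip": 0.05}])

```text
clock: 9.05
tcp_pos: [0.4389, 0.2566, 0.0437]
orientation: [2.404, 2.015, 0.012]
contact_force: [-0.4, 0.5, -1.8]
grip_width: 0.0543
```

```bash
python3 - <<'E'
from h import *
state()
f=imaging.grab_frame("side"); cv2.imwrite("pics/s2.png",cv2.resize(f["img"][60:220,150:380,::-1],None,fx=3,fy=3))
E
```

```text
t 9.05 tcp [438.9 256.6  43.7] jaw yaw 79.94 z [ 0.009  0.001 -1.   ] F [-0.4  0.5 -1.8] grip 0.0543 q [-0.69  0.47  0.04  2.1  -0.03  0.56  0.77]
```

View pics/s2.png

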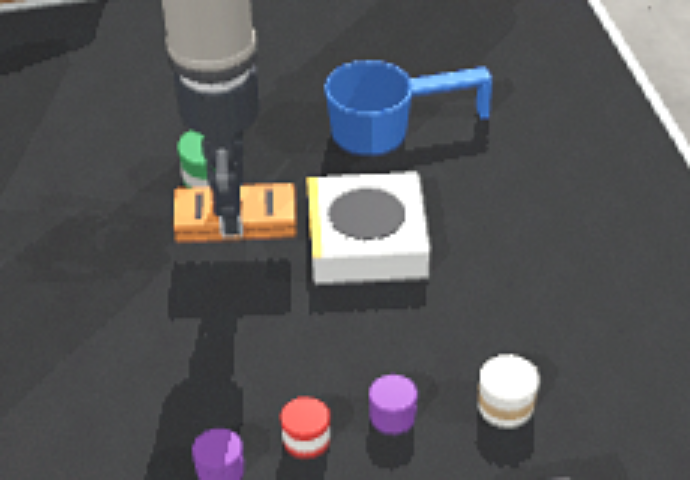

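Side view: the held case (235,212) lies in front of the stand's yellow edge (315,215), nose clear, about 40 mm up.

>>> send_rows(motion=[{"dp": [-0.003, 0.005, 0], "rot": [0, 0.009, 0.012], "grip": 0.05}, {"dp": [0, 0, 0], "rot": [0, 0, 0], "grip": 0.05}, {"dp": [0, 0, -0.02], "rot": [0, 0, 0], "grip": 0.05}, {"dp": [0, 0, -0.01], "rot": [0, 0, 0], "grip": 0.05}, {"dp": [0, 0, 0], "rot": [0, 0, 0], "grip": 0.05}])

```text
clock: 9.72
tcp_pos: [0.4395, 0.2651, 0.0189]
orientation: [-2.394, -2.033, -0.019]
contact_force: [0.3, 0.7, -2.5]
grip_width: 0.0542
```

```bash
python3 - <<'E'
from h import *
state()
E
```

```text
t 9.72 tcp [439.5 265.1  18.9] jaw yaw 80.68 z [ 0.008  0.009 -1.   ] F [ 0.3  0.7 -2.5] grip 0.0542 q [-0.69  0.52  0.03  2.1  -0.03  0.51  0.78]
```

>>> send_rows(motion=[{"dp": [0, -0.0035, -0.008], "rot": [-0.009, 0.008, 0], "grip": 0.05}, {"dp": [0, 0, -0.003], "rot": [0, 0, 0], "grip": 0.05}, {"dp": [0, 0, 0], "rot": [0, 0, 0], "grip": 0.05}])

```text
clock: 10.1
tcp_pos: [0.4403, 0.2617, 0.0081]
orientation: [2.394, 2.033, 0.001]
contact_force: [-0.5, 0.1, -2.9]
grip_width: 0.0546
```

```bash
python3 - <<'E'
from h import *
state()
f=imaging.grab_frame("top")
for col,z in(("yellow",.036),("black",.038)):
    for c in blobs(f,col,(145,170,210,230)): print(col,np.round(rect(f,c,z),1))
f=imaging.grab_frame("side")
for col,z in(("yellow",.036),):
    for c in blobs(f,col,(240,110,265,160),10): print("side",col,np.round(rect(f,c,z),1))
E
```

```text
t 10.1 tcp [440.3 261.7   8.1] jaw yaw 80.67 z [ 0.001 -0.    -1.   ] F [-0.5  0.1 -2.9] grip 0.0546 q [-0.68  0.55  0.03  2.1  -0.03  0.5   0.78]
yellow [519.8 248.2 119.2   9.9  80.5]
black [576.2 237.4 193.8 176.3  89.7]
```

>>> send_rows(motion=[{"dp": [0.0099, -0.0016, 0], "rot": [0, 0, 0], "grip": 0.05}, {"dp": [0.0099, -0.0016, 0], "rot": [0, 0, 0], "grip": 0.05}, {"dp": [0.0099, -0.0016, 0], "rot": [0, 0, 0], "grip": 0.05}, {"dp": [0.0099, -0.0016, 0], "rot": [0, 0, 0], "grip": 0.05}, {"dp": [0.007, -0.0012, 0], "rot": [0, 0, 0], "grip": 0.05}, {"dp": [0, 0, 0], "rot": [0, 0, 0], "grip": 0.05}])

```text
clock: 10.95
tcp_pos: [0.4917, 0.2532, 0.0087]
orientation: [2.395, 2.031, 0.004]
contact_force: [-0.2, 0.1, -2.4]
grip_width: 0.0544
```

```bash
python3 - <<'E'
from h import *
state()
E
```

```text
t 10.95 tcp [491.7 253.2   8.7] jaw yaw 80.59 z [ 0.003  0.    -1.   ] F [-0.2  0.1 -2.4] grip 0.0544 q [-0.61  0.59  0.03  2.   -0.03  0.55  0.84]
```

>>> send_rows(motion=[{"dp": [0, 0, -0.0025], "rot": [0, 0, 0], "grip": 0.05}, {"dp": [0, 0, 0], "rot": [0, 0, 0], "grip": 0.05}, {"dp": [0, 0, 0], "rot": [0, 0, 0], "grip": 0.085}, {"dp": [0, 0, 0], "rot": [0, 0, 0], "grip": 0.085}, {"dp": [0, 0, 0], "rot": [0, 0, 0], "grip": 0.085}, {"dp": [0, 0, 0], "rot": [0, 0, 0], "grip": 0.085}])

```text
clock: 11.7
tcp_pos: [0.4911, 0.2542, 0.0067]
orientation: [2.394, 2.033, 0.005]
contact_force: [0.7, 0.1, -1.0]
grip_width: 0.0846
```

>>> send_rows(motion=[{"dp": [-0.014, 0.0022, 0], "rot": [0, 0, 0], "grip": 0.085}, {"dp": [-0.014, 0.0022, 0], "rot": [0, 0, 0], "grip": 0.085}, {"dp": [-0.014, 0.0022, 0], "rot": [0, 0, 0], "grip": 0.085}, {"dp": [0, 0, 0], "rot": [0, 0, 0], "grip": 0.085}])

```text
clock: 12.2
tcp_pos: [0.4448, 0.2615, 0.0067]
orientation: [2.393, 2.035, 0.004]
contact_force: [0.1, 0.3, -0.1]
grip_width: 0.0849
```

```bash
python3 - <<'E'
from h import *
state()
f=imaging.grab_frame("side"); cv2.imwrite("pics/s3.png",cv2.resize(f["img"][60:220,150:380,::-1],None,fx=3,fy=3))
E
```

```text
t 12.2 tcp [444.8 261.5   6.7] jaw yaw 80.76 z [ 0.002  0.001 -1.   ] F [ 0.1  0.3 -0.1] grip 0.0849 q [-0.68  0.55  0.03  2.09 -0.03  0.5   0.79]
```

View pics/s3.png

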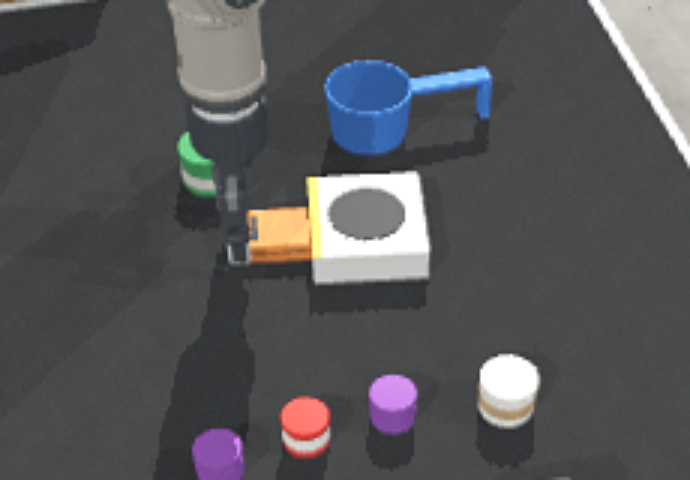

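Side view: the case (280,235) is part-way into the bay, straight, with the open fingers at its rear end. Now regrip there and slide it in.

>>> send_rows(motion=[{"dp": [0, 0, 0], "rot": [0, 0, 0], "grip": 0.05}, {"dp": [0, 0, 0], "rot": [0, 0, 0], "grip": 0.05}, {"dp": [0, 0, 0], "rot": [0, 0, 0], "grip": 0.05}, {"dp": [0, 0, 0], "rot": [0, 0, 0], "grip": 0.05}, {"dp": [0, 0, 0], "rot": [0, 0, 0], "grip": 0.05}, {"dp": [0.0099, -0.0016, 0.0003], "rot": [0, 0, 0], "grip": 0.05}, {"dp": [0.0099, -0.0016, 0], "rot": [0, 0, 0], "grip": 0.05}, {"dp": [0.0099, -0.0016, 0], "rot": [0, 0, 0], "grip": 0.05}, {"dp": [0.0099, -0.0016, 0], "rot": [0, 0, 0], "grip": 0.05}, {"dp": [0.0099, -0.0016, 0], "rot": [0, 0, 0], "grip": 0.05}, {"dp": [0, 0, 0], "rot": [0, 0, 0], "grip": 0.05}])

```text
clock: 13.62
tcp_pos: [0.4998, 0.2526, 0.0074]
orientation: [2.395, 2.032, 0.006]
contact_force: [1.4, -0.3, 0.2]
grip_width: 0.0542
```

```bash
python3 - <<'E'
from h import *
state()
E
```

```text
t 13.62 tcp [499.8 252.6   7.4] jaw yaw 80.61 z [ 0.003  0.002 -1.   ] F [ 1.4 -0.3  0.2] grip 0.0542 q [-0.6   0.6   0.03  1.99 -0.03  0.55  0.85]
```

>>> send_rows(motion=[{"dp": [0, 0, 0], "rot": [0, 0, 0], "grip": 0.085}, {"dp": [0, 0, 0], "rot": [0, 0, 0], "grip": 0.085}, {"dp": [0, 0, 0], "rot": [0, 0, 0], "grip": 0.085}, {"dp": [0, 0, 0], "rot": [0, 0, 0], "grip": 0.085}, {"dp": [-0.014, 0.0023, 0], "rot": [0, 0, 0], "grip": 0.085}, {"dp": [-0.014, 0.0023, 0], "rot": [0, 0, 0], "grip": 0.085}, {"dp": [-0.014, 0.0023, 0], "rot": [0, 0, 0], "grip": 0.085}, {"dp": [0, 0, 0], "rot": [0, 0, 0], "grip": 0.0}, {"dp": [0, 0, 0], "rot": [0, 0, 0], "grip": 0.0}, {"dp": [0, 0, 0], "rot": [0, 0, 0], "grip": 0.0}, {"dp": [0, 0, 0], "rot": [0, 0, 0], "grip": 0.0}, {"dp": [0, 0, 0], "rot": [0, 0, 0], "grip": 0.0}, {"dp": [0, 0, 0], "rot": [0, 0, 0], "grip": 0.0}, {"dp": [0, 0, 0], "rot": [0, 0, 0], "grip": 0.0}, {"dp": [0, 0, 0], "rot": [0, 0, 0], "grip": 0.0}])

```text
clock: 15.5
tcp_pos: [0.4547, 0.2598, 0.0075]
orientation: [2.394, 2.032, 0.006]
contact_force: [-0.1, -0.0, 0.1]
grip_width: 0.0002
```

```bash
python3 - <<'E'
from h import *
state()
E
```

```text
t 15.5 tcp [454.7 259.8   7.5] jaw yaw 80.63 z [ 0.004  0.002 -1.   ] F [-0.1 -0.   0.1] grip 0.0002 q [-0.66  0.56  0.03  2.07 -0.03  0.51  0.8 ]
```

>>> send_rows(motion=[{"dp": [0.008, -0.0015, 0], "rot": [0, 0, 0], "grip": 0.0}, {"dp": [0.008, -0.0015, 0], "rot": [0, 0, 0], "grip": 0.0}, {"dp": [0.008, -0.0015, 0], "rot": [0, 0, 0], "grip": 0.0}, {"dp": [0.006, -0.001, 0], "rot": [0, 0, 0], "grip": 0.0}, {"dp": [0, 0, 0], "rot": [0, 0, 0], "grip": 0.0}])

```text
clock: 16.12
tcp_pos: [0.4868, 0.2537, 0.0073]
orientation: [2.395, 2.031, 0.005]
contact_force: [-0.3, -0.4, -0.8]
grip_width: 0.0001
```

>>> send_rows(motion=[{"dp": [0.004, -0.0006, 0], "rot": [0, 0, 0], "grip": 0.0}, {"dp": [0.003, -0.0004, 0], "rot": [0, 0, 0], "grip": 0.0}, {"dp": [0, 0, 0], "rot": [0, 0, 0], "grip": 0.0}])

```text
clock: 16.5
tcp_pos: [0.4933, 0.2527, 0.0072]
orientation: [2.395, 2.032, 0.003]
contact_force: [0.2, -0.3, -0.7]
grip_width: -0.0003
```

>>> send_rows(motion=[{"dp": [0.003, -0.0005, 0], "rot": [0, 0, 0], "grip": 0.0}, {"dp": [0.002, -0.0003, 0], "rot": [0, 0, 0], "grip": 0.0}, {"dp": [0.001, -0.0002, 0], "rot": [0, 0, 0], "grip": 0.0}])

```text
clock: 16.88
tcp_pos: [0.4979, 0.252, 0.0071]
orientation: [-2.394, -2.033, 0.001]
contact_force: [-6.5, 1.6, 4.4]
grip_width: -0.0
```

>>> send_rows(motion=[{"dp": [0.002, -0.0003, 0], "rot": [0, 0, 0], "grip": 0.0}, {"dp": [0.001, -0.0002, 0], "rot": [0, 0, 0], "grip": 0.0}])

```text
clock: 17.12
tcp_pos: [0.4978, 0.252, 0.0068]
orientation: [-2.39, -2.033, 0.008]
contact_force: [-3.3, 0.7, 1.9]
grip_width: -0.0
```

>>> send_rows(motion=[{"dp": [0.004, -0.0006, 0], "rot": [0, 0, 0], "grip": 0.0}, {"dp": [0.004, -0.0006, 0], "rot": [0, 0, 0], "grip": 0.0}])

```text
clock: 17.38
tcp_pos: [0.4977, 0.2519, 0.006]
orientation: [-2.38, -2.033, 0.027]
contact_force: [-13.6, 1.6, 10.2]
grip_width: -0.0003
```

```bash
python3 - <<'E'
from h import *
state()
E
```

```text
t 17.38 tcp [497.7 251.9   6. ] jaw yaw 80.99 z [-0.02  -0.003 -1.   ] F [-13.6   1.6  10.2] grip -0.0003 q [-0.59  0.61  0.02  1.97 -0.04  0.58  0.87]
```

>>> send_rows(motion=[{"dp": [-0.015, 0.0025, 0.001], "rot": [0.003, -0.02, 0], "grip": 0.0}, {"dp": [-0.015, 0.0025, 0], "rot": [0, 0, 0], "grip": 0.0}, {"dp": [0, 0, 0.03], "rot": [0, 0, 0], "grip": 0.085}, {"dp": [0, 0, 0.05], "rot": [0, 0, 0], "grip": 0.085}, {"dp": [0, 0, 0.05], "rot": [0, 0, 0], "grip": 0.085}, {"dp": [0, 0.03, 0.04], "rot": [0, 0, 0], "grip": 0.085}, {"dp": [0, 0.03, 0.02], "rot": [0, 0, 0], "grip": 0.085}, {"dp": [-0.008, 0.03, 0], "rot": [0, 0, 0], "grip": 0.085}, {"dp": [-0.008, 0.02, 0], "rot": [0, 0, 0], "grip": 0.085}, {"dp": [0, 0, 0], "rot": [0, 0, 0], "grip": 0.085}, {"dp": [0, 0, 0], "rot": [0, 0, 0], "grip": 0.085}])

```text
clock: 18.75
tcp_pos: [0.4552, 0.3681, 0.2058]
orientation: [2.392, 2.031, 0.017]
contact_force: [0.2, -0.5, -0.0]
grip_width: 0.0852
```

```bash
python3 - <<'E'
from h import *
state()
f=imaging.grab_frame("wrist"); cv2.imwrite("pics/w4.png",f["img"][:,:,::-1])
for c in blobs(f,"green",amin=800): print(np.round(rect(f,c,.045),1),c.min(0),c.max(0))
t=imaging.grab_frame("top")
c=blobs(t,"orange",(130,190,215,240),4); print([np.round(rect(t,x,.022),1) for x in c])
y=blobs(t,"yellow",(130,190,215,240)); print([np.round(rect(t,x,.036),1) for x in y])
a=cv2.resize(t["img"][140:300,80:310,::-1],None,fx=3,fy=3); cv2.imwrite("pics/t4.png",a)
E
```

```text
t 18.75 tcp [455.2 368.1 205.8] jaw yaw 80.65 z [ 0.011  0.004 -1.   ] F [ 0.2 -0.5 -0. ] grip 0.0852 q [-0.81  0.35  0.02  1.81 -0.    0.97  0.62]
[433.  373.9  63.7  63.3  80.6] [237 113] [314 189]
[array([510.7, 250.2,  60.7,   9.7,  80.2])]
[array([519.8, 248.2, 119.2,   9.9,  80.5])]
```

View pics/w4.png

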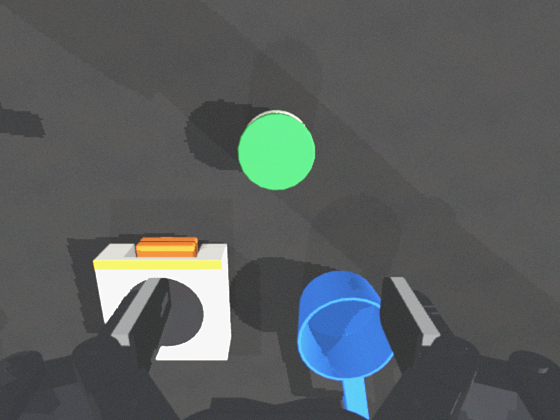

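View pics/t4.png

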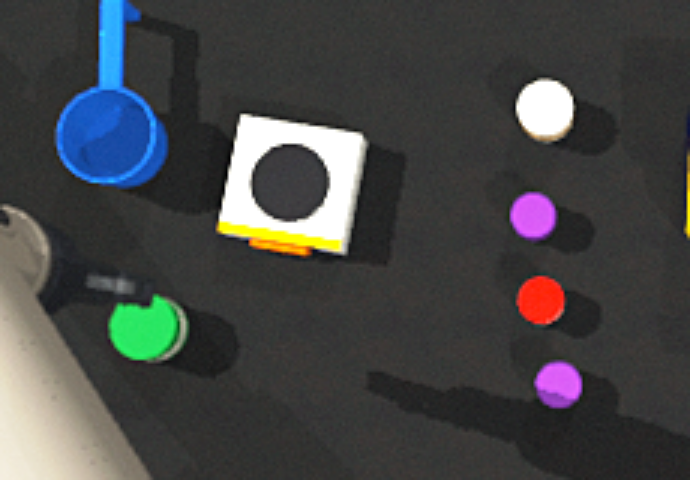

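Wrist view: the green lid is at (276,151), 63.5 mm across, world (433,374). Top view: the case shows only an 8–9 mm strip at the mouth (280,245), straight and central, so it is fully home.

>>> send_rows(motion=[{"dp": [-0.02, 0.005, 0], "rot": [-0.004, 0.011, 0], "grip": 0.085}, {"dp": [0, 0, -0.04], "rot": [0, 0, 0], "grip": 0.085}, {"dp": [0, 0, -0.05], "rot": [0, 0, 0], "grip": 0.085}, {"dp": [0, 0, -0.04], "rot": [0, 0, 0], "grip": 0.085}, {"dp": [0, 0, -0.005], "rot": [0, 0, 0], "grip": 0.085}, {"dp": [0, 0, 0], "rot": [0, 0, 0], "grip": 0.085}])

```text
clock: 19.6
tcp_pos: [0.4309, 0.3732, 0.0701]
orientation: [-2.395, -2.028, -0.0]
contact_force: [-0.1, 0.1, -0.4]
grip_width: 0.0847
```

```bash
python3 - <<'E'
from h import *
state()
E
```

```text
t 19.6 tcp [430.9 373.2  70.1] jaw yaw 80.5 z [-0.002  0.003 -1.   ] F [-0.1  0.1 -0.4] grip 0.0847 q [-0.82  0.51  0.    1.94 -0.01  0.69  0.59]
```

>>> send_rows(motion=[{"dp": [0.002, 0.001, -0.02], "rot": [0, 0, 0], "grip": 0.085}, {"dp": [0, 0, -0.02], "rot": [0, 0, 0], "grip": 0.085}, {"dp": [0, 0, -0.012], "rot": [0, 0, 0], "grip": 0.085}, {"dp": [0, 0, -0.002], "rot": [0, 0, 0], "grip": 0.085}, {"dp": [0, 0, 0], "rot": [0, 0, 0], "grip": 0.055}, {"dp": [0, 0, 0], "rot": [0, 0, 0], "grip": 0.055}, {"dp": [0, 0, 0], "rot": [0, 0, 0], "grip": 0.055}, {"dp": [0, 0, 0], "rot": [0, 0, 0], "grip": 0.055}, {"dp": [0, 0, 0], "rot": [0, 0, 0], "grip": 0.055}])

```text
clock: 20.72
tcp_pos: [0.4357, 0.3766, 0.0182]
orientation: [-2.395, -2.026, -0.014]
contact_force: [0.1, -1.2, -3.0]
grip_width: 0.0626
```

```bash
python3 - <<'E'
from h import *
state()
E
```

```text
t 20.73 tcp [435.7 376.6  18.2] jaw yaw 80.46 z [ 0.004  0.009 -1.   ] F [ 0.1 -1.2 -3. ] grip 0.0626 q [-0.82  0.59  0.    1.95 -0.01  0.59  0.59]
```

>>> send_rows(motion=[{"dp": [0, 0, 0.02], "rot": [0, 0, 0], "grip": 0.055}, {"dp": [0, 0, 0.04], "rot": [0, 0, 0], "grip": 0.055}, {"dp": [0, 0, 0.04], "rot": [0, 0, 0], "grip": 0.055}, {"dp": [0.02, -0.02, 0.01], "rot": [0, 0, 0], "grip": 0.055}, {"dp": [0.03, -0.03, 0], "rot": [0, 0, 0], "grip": 0.055}, {"dp": [0.03, -0.03, 0], "rot": [0, 0, 0], "grip": 0.055}, {"dp": [0.03, -0.03, 0], "rot": [0, 0, 0], "grip": 0.055}, {"dp": [0.02, -0.02, 0], "rot": [0, 0, 0], "grip": 0.055}, {"dp": [0, 0, 0], "rot": [0, 0, 0], "grip": 0.055}, {"dp": [0, 0, 0], "rot": [0, 0, 0], "grip": 0.055}])

```text
clock: 21.98
tcp_pos: [0.5649, 0.2423, 0.1294]
orientation: [-2.39, -2.031, -0.007]
contact_force: [-0.9, 0.8, -4.3]
grip_width: 0.0624
```

```bash
python3 - <<'E'
from h import *
state()
f=imaging.grab_frame("wrist"); cv2.imwrite("pics/w5.png",f["img"][:,:,::-1])
E
```

```text
t 21.98 tcp [564.9 242.3 129.4] jaw yaw 80.71 z [-0.     0.007 -1.   ] F [-0.9  0.8 -4.3] grip 0.0624 q [-0.54  0.49  0.04  1.8  -0.04  0.85  0.93]
```

View pics/w5.png

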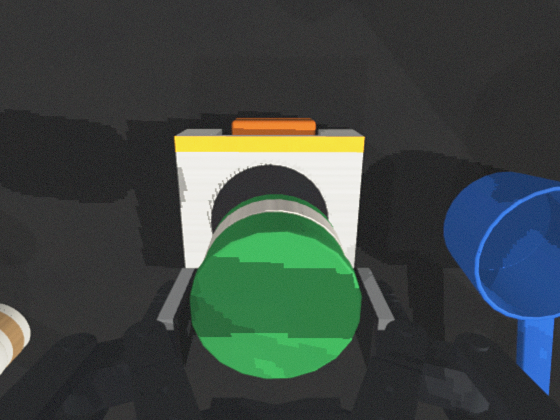

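Wrist view: the green tub is held upright (lid at (276,295)) over the stand, with the yellow stripe (270,144) and the disc's front rim visible.

```bash
python3 - <<'E'
from h import *
f=imaging.grab_frame("wrist")
for c in blobs(f,"yellow",(160,125,380,165),300):
    r=rect(f,c,.036); print("stripe",np.round(r,1))
    a=np.radians(r[4]-90); e=np.array([np.cos(a),np.sin(a)]); print("x axis",e.round(3),"centre",(np.array(r[:2])+53*e).round(1))
hsv=cv2.cvtColor(f["img"],cv2.COLOR_RGB2HSV)
for c in blobs(f,"green",(180,180,380,390),800)[:1]:
    P=ray(f,c,.1562)[:,:2]*1000
    P=P[P[:,0]>np.median(P[:,0])]       # the half of the lid rim with no wall seen beyond it
    A=np.c_[2*P,np.ones(len(P))]; s=np.linalg.lstsq(A,(P**2).sum(1),rcond=None)[0]
    print("lid circle",s[:2].round(1),"r",np.sqrt(s[2]+s[0]**2+s[1]**2).round(1))
E
```

```text
stripe [522.4 246.8 119.8   9.5  80.3]
x axis [ 0.986 -0.169] centre [574.6 237.9]
lid circle [563.3 242.9] r 31.3
```

>>> send_rows(motion=[{"dp": [0.0105, -0.0045, 0], "rot": [0, 0, 0], "grip": 0.055}, {"dp": [0, 0, -0.02], "rot": [0, 0, 0], "grip": 0.055}, {"dp": [0, 0, -0.03], "rot": [0, 0, 0], "grip": 0.055}, {"dp": [0, 0, -0.01], "rot": [0, 0, 0], "grip": 0.055}, {"dp": [0, 0, 0], "rot": [0, 0, 0], "grip": 0.055}, {"dp": [0, 0, 0], "rot": [0, 0, 0], "grip": 0.055}])

```text
clock: 22.82
tcp_pos: [0.5742, 0.2404, 0.0656]
orientation: [-2.384, -2.036, -0.006]
contact_force: [-0.0, -0.1, -3.9]
grip_width: 0.0624
```

```bash
python3 - <<'E'
from h import *
state()
E
```

```text
t 22.82 tcp [574.2 240.4  65.6] jaw yaw 81.0 z [-0.001  0.007 -1.   ] F [-0.  -0.1 -3.9] grip 0.0624 q [-0.52  0.58  0.04  1.81 -0.04  0.74  0.95]
```

>>> send_rows(motion=[{"dp": [0.001, -0.002, -0.003], "rot": [0, 0, 0], "grip": 0.055}, {"dp": [0, 0, -0.003], "rot": [0, 0, 0], "grip": 0.055}, {"dp": [0, 0, 0], "rot": [0, 0, 0], "grip": 0.055}])

```text
clock: 23.2
tcp_pos: [0.5765, 0.2387, 0.0611]
orientation: [-2.385, -2.036, -0.011]
contact_force: [-0.6, 0.9, -4.4]
grip_width: 0.0624
```

>>> send_rows(motion=[{"dp": [0, 0, -0.0015], "rot": [0, 0, 0], "grip": 0.055}, {"dp": [0, 0, -0.001], "rot": [0, 0, 0], "grip": 0.055}])

```text
clock: 23.45
tcp_pos: [0.5767, 0.2388, 0.0589]
orientation: [-2.385, -2.036, -0.012]
contact_force: [-0.3, 0.9, -3.2]
grip_width: 0.0625
```

>>> send_rows(motion=[{"dp": [-0.001, 0, -0.0015], "rot": [0, 0, 0], "grip": 0.055}, {"dp": [0, 0, -0.001], "rot": [0, 0, 0], "grip": 0.055}])

```text
clock: 23.7
tcp_pos: [0.5756, 0.2389, 0.0562]
orientation: [-2.385, -2.036, -0.012]
contact_force: [-3.4, -0.2, 4.3]
grip_width: 0.0625
```

>>> send_rows(motion=[{"dp": [0, 0, -0.001], "rot": [0, 0, 0], "grip": 0.055}])

```text
clock: 23.82
tcp_pos: [0.5756, 0.2389, 0.0561]
orientation: [-2.385, -2.036, -0.011]
contact_force: [-5.0, -1.6, 11.1]
grip_width: 0.0621
```

```bash
python3 - <<'E'
from h import *
state()
E
```

```text
t 23.82 tcp [575.6 238.9  56.1] jaw yaw 80.99 z [ 0.002  0.009 -1.   ] F [-5.  -1.6 11.1] grip 0.0621 q [-0.52  0.6   0.04  1.82 -0.04  0.72  0.96]
```

>>> send_rows(motion=[{"dp": [0, 0, 0], "rot": [0, 0, 0], "grip": 0.085}, {"dp": [0, 0, 0], "rot": [0, 0, 0], "grip": 0.085}, {"dp": [0, 0, 0], "rot": [0, 0, 0], "grip": 0.085}, {"dp": [0, 0, 0], "rot": [0, 0, 0], "grip": 0.085}, {"dp": [0, 0, 0.03], "rot": [0, 0, 0], "grip": 0.085}, {"dp": [0, 0, 0.05], "rot": [0, 0, 0], "grip": 0.085}, {"dp": [0, 0, 0.05], "rot": [0, 0, 0], "grip": 0.085}, {"dp": [0.02, -0.03, 0.01], "rot": [0, 0, 0], "grip": 0.085}, {"dp": [0.02, -0.04, 0], "rot": [0, 0, 0], "grip": 0.085}, {"dp": [0.02, -0.05, 0], "rot": [0, 0, 0], "grip": 0.085}, {"dp": [0.01, -0.05, 0], "rot": [0, 0, 0], "grip": 0.085}, {"dp": [0.01, -0.05, 0], "rot": [0, 0, 0], "grip": 0.085}, {"dp": [0.005, -0.03, 0], "rot": [0, 0, 0], "grip": 0.085}, {"dp": [0, 0, 0], "rot": [0, 0, 0], "grip": 0.085}, {"dp": [0, 0, 0], "rot": [0, 0, 0], "grip": 0.085}])

```text
clock: 25.7
tcp_pos: [0.6626, -0.0161, 0.2024]
orientation: [-2.381, -2.042, -0.02]
contact_force: [-0.4, 1.5, -0.3]
grip_width: 0.0849
```

```bash
cat >> h.py <<'E'
def circ(P):
    s=np.linalg.lstsq(np.c_[2*P,np.ones(len(P))],(P**2).sum(1),rcond=None)[0]
    return s[:2].round(1),np.sqrt(s[2]+s[0]**2+s[1]**2).round(1)
E
python3 - <<'E'
from h import *
state()
f=imaging.grab_frame("wrist"); cv2.imwrite("pics/w6.png",f["img"][:,:,::-1])
for c in blobs(f,"white",amin=1500)[:4]: print(np.round(rect(f,c,.040),1),c.min(0),c.max(0))
t=imaging.grab_frame("top")
for c in blobs(t,"green",(150,170,215,230)): print("green",np.round(rect(t,c,.083),1))
for c in blobs(t,"yellow",(145,200,210,230)): print("stripe",np.round(rect(t,c,.036),1))
for c in blobs(t,"orange",(145,200,210,230),4): print("case",np.round(rect(t,c,.022),1))
E
```

```text
t 25.7 tcp [662.6 -16.1 202.4] jaw yaw 81.24 z [ 0.007  0.012 -1.   ] F [-0.4  1.5 -0.3] grip 0.0849 q [-0.15  0.48  0.11  1.63 -0.07  1.03  1.41]
[591.1 190.3  72.5  68.   81.2] [470   0] [559  96]
[647.3 -12.7  53.8  53.6  81.1] [241 129] [305 192]
green [570.6 238.5  63.   60.8  89.7]
stripe [520.  249.  117.4   9.9  80.5]
case [510.7 250.2  60.7   9.7  80.2]
```

View pics/w6.png

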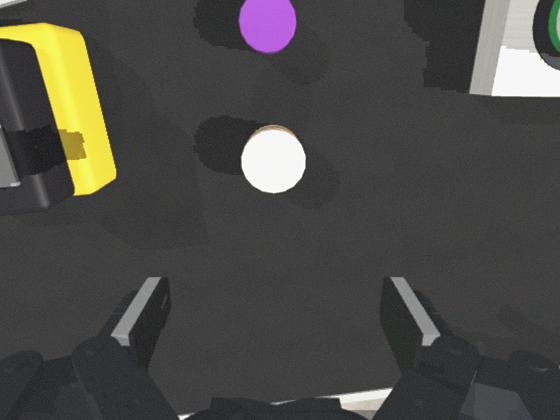

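Wrist view: the white tub lid is at (273,161), 54 mm across, world (647,−12). The purple tub and the charger are clear of the fingers. Green on the stand agrees to within about 2 mm.

>>> send_rows(motion=[{"dp": [-0.014, 0.004, 0], "rot": [-0.012, 0.007, 0], "grip": 0.085}, {"dp": [0, 0, -0.04], "rot": [0, 0, 0], "grip": 0.085}, {"dp": [0, 0, -0.05], "rot": [0, 0, 0], "grip": 0.085}, {"dp": [0, 0, -0.04], "rot": [0, 0, 0], "grip": 0.085}, {"dp": [0, 0, 0], "rot": [0, 0, 0], "grip": 0.085}, {"dp": [0, 0, 0], "rot": [0, 0, 0], "grip": 0.085}])

```text
clock: 26.55
tcp_pos: [0.6456, -0.0011, 0.0729]
orientation: [-2.371, -2.061, -0.004]
contact_force: [0.7, -0.1, 0.3]
grip_width: 0.0853
```

```bash
python3 - <<'E'
from h import *
state()
E
```

```text
t 26.55 tcp [645.6  -1.1  72.9] jaw yaw 82.0 z [ 0.002  0.002 -1.   ] F [ 0.7 -0.1  0.3] grip 0.0853 q [-0.16  0.6   0.09  1.76 -0.08  0.78  1.4 ]
```

>>> send_rows(motion=[{"dp": [0.0015, -0.011, -0.01], "rot": [0, 0, 0], "grip": 0.085}, {"dp": [0, 0, 0], "rot": [0, 0, 0], "grip": 0.085}, {"dp": [0, 0, -0.02], "rot": [0, 0, 0], "grip": 0.085}, {"dp": [0, 0, 0], "rot": [0, 0, 0], "grip": 0.085}])

```text
clock: 27.05
tcp_pos: [0.6495, -0.013, 0.0451]
orientation: [2.369, 2.058, 0.012]
contact_force: [-0.8, -0.5, -0.6]
grip_width: 0.0851
```

>>> send_rows(motion=[{"dp": [-0.002, 0.001, -0.015], "rot": [-0.003, 0.006, 0], "grip": 0.085}, {"dp": [0, 0, -0.012], "rot": [0, 0, 0], "grip": 0.085}, {"dp": [0, 0, 0], "rot": [0, 0, 0], "grip": 0.085}])

```text
clock: 27.42
tcp_pos: [0.647, -0.0116, 0.0156]
orientation: [2.37, 2.06, -0.0]
contact_force: [0.2, -0.8, 0.5]
grip_width: 0.0852
```

```bash
python3 - <<'E'
from h import *
state()
E
```

```text
t 27.43 tcp [647.  -11.6  15.6] jaw yaw 82.0 z [ 0.001 -0.001 -1.   ] F [ 0.2 -0.8  0.5] grip 0.0852 q [-0.14  0.69  0.08  1.77 -0.08  0.69  1.42]
```

>>> send_rows(motion=[{"dp": [0, 0, 0], "rot": [0, 0, 0], "grip": 0.045}, {"dp": [0, 0, 0], "rot": [0, 0, 0], "grip": 0.045}, {"dp": [0, 0, 0], "rot": [0, 0, 0], "grip": 0.045}, {"dp": [0, 0, 0], "rot": [0, 0, 0], "grip": 0.045}, {"dp": [0, 0, 0], "rot": [0, 0, 0], "grip": 0.045}, {"dp": [0, 0, 0], "rot": [0, 0, 0], "grip": 0.045}])

```text
clock: 28.18
tcp_pos: [0.6472, -0.0117, 0.0162]
orientation: [2.37, 2.06, 0.0]
contact_force: [0.2, -0.0, -0.9]
grip_width: 0.0524
```

>>> send_rows(motion=[{"dp": [0, 0, 0.02], "rot": [0, 0, 0], "grip": 0.045}, {"dp": [0, 0, 0.04], "rot": [0, 0, 0], "grip": 0.045}, {"dp": [0, 0, 0.04], "rot": [0, 0, 0], "grip": 0.045}, {"dp": [0, 0, 0.04], "rot": [0, 0, 0], "grip": 0.045}, {"dp": [0, 0.02, 0.02], "rot": [0, 0, 0], "grip": 0.045}, {"dp": [-0.005, 0.04, 0], "rot": [0, 0, 0], "grip": 0.045}, {"dp": [-0.015, 0.04, 0], "rot": [0, 0, 0], "grip": 0.045}, {"dp": [-0.015, 0.04, 0], "rot": [0, 0, 0], "grip": 0.045}, {"dp": [-0.015, 0.04, 0], "rot": [0, 0, 0], "grip": 0.045}, {"dp": [-0.012, 0.03, 0], "rot": [0, 0, 0], "grip": 0.045}, {"dp": [-0.006, 0.015, 0], "rot": [0, 0, 0], "grip": 0.045}, {"dp": [0, 0, 0], "rot": [0, 0, 0], "grip": 0.045}, {"dp": [0, 0, 0], "rot": [0, 0, 0], "grip": 0.045}])

```text
clock: 29.8
tcp_pos: [0.5782, 0.2151, 0.1986]
orientation: [2.371, 2.046, 0.02]
contact_force: [0.7, -0.2, -1.8]
grip_width: 0.0521
```

```bash
python3 - <<'E'
from h import *
state()
f=imaging.grab_frame("wrist"); cv2.imwrite("pics/w7.png",f["img"][:,:,::-1])
E
```

```text
t 29.8 tcp [578.2 215.1 198.6] jaw yaw 81.6 z [ 0.016  0.001 -1.   ] F [ 0.7 -0.2 -1.8] grip 0.0521 q [-0.51  0.41  0.06  1.75 -0.02  0.97  0.99]
```

View pics/w7.png

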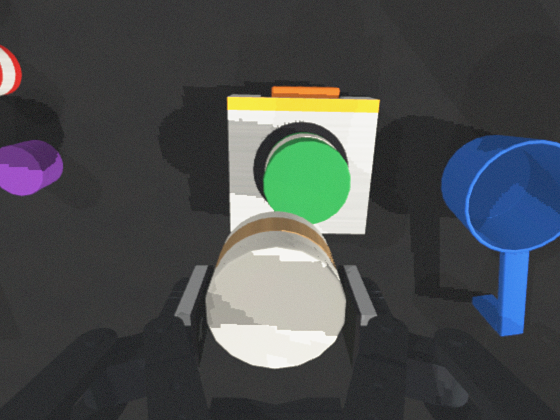

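Wrist view: green lid fully visible at (307,180) on the disc, white tub held at (276,305).

```bash
python3 - <<'E'
from h import *
o=state(); f=imaging.grab_frame("wrist"); z=o["tcp_pos"][2]
r=rect(f,blobs(f,"yellow",(220,80,390,130),300)[0],.036); a=np.radians(r[4]-90); e=np.array([np.cos(a),np.sin(a)])
print("stripe",np.round(r,1),"stand centre",(np.array(r[:2])+53*e).round(1))
c=blobs(f,"green",(250,120,360,235),800)[0]; P=ray(f,c,.083)[:,:2]*1000
print("green",np.round(rect(f,c,.083),1),circ(P[P[:,0]>np.median(P[:,0])]))
c=blobs(f,"white",(195,240,355,375),800)[0]; P=ray(f,c,z-.016+.04)[:,:2]*1000
print("white",np.round(rect(f,c,z+.024),1),circ(P[P[:,0]>P[:,0].max()-25]))
E
```

```text
t 29.85 tcp [578.2 215.  198.6] jaw yaw 81.58 z [ 0.016  0.001 -1.   ] F [ 0.   0.3 -1.3] grip 0.052 q [-0.51  0.41  0.06  1.75 -0.02  0.97  0.99]
stripe [522.1 247.  119.6   9.6  80.5] stand centre [574.4 238.3]
green [571.  240.7  63.   59.4  61.4] (array([571.5, 240.6]), np.float64(31.0))
white [577.3 216.   56.3  51.5  -8.5] (array([579.2, 215.5]), np.float64(25.8))
```

>>> send_rows(motion=[{"dp": [-0.005, 0.02, 0], "rot": [0, 0.016, 0], "grip": 0.045}, {"dp": [0, 0, -0.02], "rot": [0, 0, 0], "grip": 0.045}, {"dp": [0, 0, -0.03], "rot": [0, 0, 0], "grip": 0.045}, {"dp": [0, 0, -0.015], "rot": [0, 0, 0], "grip": 0.045}, {"dp": [0, 0, 0], "rot": [0, 0, 0], "grip": 0.045}, {"dp": [0, 0, 0], "rot": [0, 0, 0], "grip": 0.045}])

```text
clock: 30.65
tcp_pos: [0.5744, 0.2388, 0.1329]
orientation: [-2.379, -2.047, -0.002]
contact_force: [1.5, 0.0, -2.2]
grip_width: 0.0526
```

```bash
python3 - <<'E'
from h import *
o=state()
E
```

```text
t 30.65 tcp [574.4 238.8 132.9] jaw yaw 81.43 z [-0.001  0.003 -1.   ] F [ 1.5  0.  -2.2] grip 0.0526 q [-0.53  0.49  0.05  1.78 -0.03  0.87  0.96]
```

>>> send_rows(motion=[{"dp": [-0.002, 0, -0.01], "rot": [0, 0, 0], "grip": 0.045}, {"dp": [0, 0, -0.012], "rot": [0, 0, 0], "grip": 0.045}, {"dp": [0, 0, -0.004], "rot": [0, 0, 0], "grip": 0.045}, {"dp": [0, 0, 0], "rot": [0, 0, 0], "grip": 0.045}, {"dp": [0, 0, 0], "rot": [0, 0, 0], "grip": 0.045}])

```text
clock: 31.28
tcp_pos: [0.5732, 0.2391, 0.1069]
orientation: [-2.38, -2.047, -0.007]
contact_force: [0.0, 0.1, -1.6]
grip_width: 0.0519
```

```bash
python3 - <<'E'
from h import *
o=state()
E
```

```text
t 31.27 tcp [573.2 239.1 106.9] jaw yaw 81.41 z [ 0.001  0.005 -1.   ] F [ 0.   0.1 -1.6] grip 0.0519 q [-0.53  0.52  0.04  1.8  -0.04  0.82  0.96]
```

Position good; lower 8 mm gently.

>>> send_rows(motion=[{"dp": [0, 0, -0.003], "rot": [0, 0, 0], "grip": 0.045}, {"dp": [0, 0, -0.002], "rot": [0, 0, 0], "grip": 0.045}, {"dp": [0, 0, 0], "rot": [0, 0, 0], "grip": 0.045}])

```text
clock: 31.65
tcp_pos: [0.5736, 0.2393, 0.102]
orientation: [-2.38, -2.047, -0.008]
contact_force: [0.6, 0.2, -2.4]
grip_width: 0.052
```

>>> send_rows(motion=[{"dp": [0, 0, -0.0015], "rot": [0, 0, 0], "grip": 0.045}, {"dp": [0, 0, -0.001], "rot": [0, 0, 0], "grip": 0.045}])

```text
clock: 31.9
tcp_pos: [0.5737, 0.2393, 0.0995]
orientation: [-2.38, -2.047, -0.008]
contact_force: [-0.4, 0.7, -2.3]
grip_width: 0.0522
```

>>> send_rows(motion=[{"dp": [0, 0, -0.001], "rot": [0, 0, 0], "grip": 0.045}])

```text
clock: 32.02
tcp_pos: [0.5738, 0.2393, 0.0992]
orientation: [-2.38, -2.047, -0.009]
contact_force: [-3.6, -1.8, 8.9]
grip_width: 0.0523
```

>>> send_rows(motion=[{"dp": [0, 0, 0], "rot": [0, 0, 0], "grip": 0.085}, {"dp": [0, 0, 0], "rot": [0, 0, 0], "grip": 0.085}, {"dp": [0, 0, 0], "rot": [0, 0, 0], "grip": 0.085}, {"dp": [0, 0, 0], "rot": [0, 0, 0], "grip": 0.085}, {"dp": [0, 0, 0.03], "rot": [0, 0, 0], "grip": 0.085}, {"dp": [0, 0, 0.05], "rot": [0, 0, 0], "grip": 0.085}, {"dp": [0, 0, 0.03], "rot": [0, 0, 0], "grip": 0.085}, {"dp": [-0.015, -0.035, 0], "rot": [0, 0, 0], "grip": 0.085}, {"dp": [-0.018, -0.042, 0], "rot": [0, 0, 0], "grip": 0.085}, {"dp": [-0.018, -0.042, 0], "rot": [0, 0, 0], "grip": 0.085}, {"dp": [-0.018, -0.042, 0], "rot": [0, 0, 0], "grip": 0.085}, {"dp": [-0.018, -0.042, 0], "rot": [0, 0, 0], "grip": 0.085}, {"dp": [-0.012, -0.03, 0], "rot": [0, 0, 0], "grip": 0.085}, {"dp": [0, 0, 0], "rot": [0, 0, 0], "grip": 0.085}, {"dp": [0, 0, 0], "rot": [0, 0, 0], "grip": 0.085}])

```text
clock: 33.9
tcp_pos: [0.4717, 0.0013, 0.2141]
orientation: [-2.38, -2.049, -0.018]
contact_force: [-1.1, 0.1, 0.6]
grip_width: 0.0851
```

```bash
python3 - <<'E'
from h import *
state()
f=imaging.grab_frame("wrist"); cv2.imwrite("pics/w8.png",f["img"][:,:,::-1])
for c in blobs(f,"red",amin=500): print("red",np.round(rect(f,c,.034),1),c.min(0),c.max(0))
t=imaging.grab_frame("top")
for col,z in(("white",.123),("green",.083),("yellow",.036)):
    for c in blobs(t,col,(145,170,215,230)): print(col,np.round(rect(t,c,z),1),c.min(0),c.max(0))
a=cv2.resize(t["img"][150:270,120:290,::-1],None,fx=4,fy=4); cv2.imwrite("pics/t8.png",a)
E
```

```text
t 33.9 tcp [471.7   1.3 214.1] jaw yaw 81.44 z [ 0.008  0.008 -1.   ] F [-1.1  0.1  0.6] grip 0.0851 q [-0.26  0.15  0.14  2.06 -0.04  0.92  1.33]
red [457.3  -8.4  43.3  43.2  35.6] [235 135] [284 183]
white [557.3 218.  120.4 113.1  80. ] [153 178] [201 224]
green [563.6 230.1  65.1  42.  -37.8] [164 188] [184 209]
yellow [520.  249.  117.4   9.9  80.5] [153 214] [192 222]
```

View pics/w8.png

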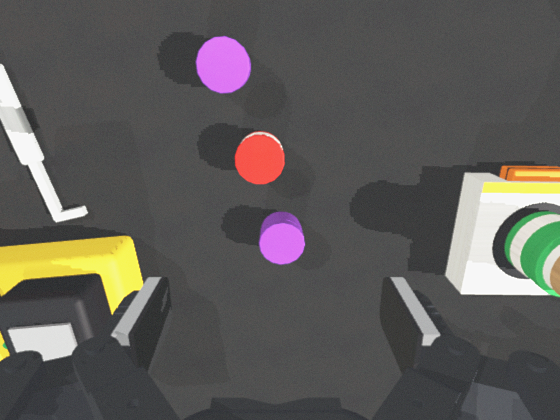

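Wrist view: the red lid is at (259,159), 43 mm across, world (457,−8). The purple decoys are 75–80 mm away along x, and the fingers open along y.

>>> send_rows(motion=[{"dp": [-0.013, -0.011, 0], "rot": [-0.008, 0.008, 0], "grip": 0.085}, {"dp": [0, 0, -0.04], "rot": [0, 0, 0], "grip": 0.085}, {"dp": [0, 0, -0.05], "rot": [0, 0, 0], "grip": 0.085}, {"dp": [0, 0, -0.04], "rot": [0, 0, 0], "grip": 0.085}, {"dp": [0, 0, 0], "rot": [0, 0, 0], "grip": 0.085}, {"dp": [0, 0, 0], "rot": [0, 0, 0], "grip": 0.085}])

```text
clock: 34.75
tcp_pos: [0.458, -0.0089, 0.083]
orientation: [2.373, 2.056, 0.0]
contact_force: [0.4, 0.2, 0.6]
grip_width: 0.0848
```

```bash
python3 - <<'E'
from h import *
state()
E
```

```text
t 34.75 tcp [458.   -8.9  83. ] jaw yaw 81.81 z [ 0.001 -0.001 -1.   ] F [0.4 0.2 0.6] grip 0.0848 q [-0.23  0.34  0.13  2.19 -0.07  0.61  1.38]
```

>>> send_rows(motion=[{"dp": [0, 0, -0.02], "rot": [0, 0, 0], "grip": 0.085}, {"dp": [0, 0, -0.025], "rot": [0, 0, 0], "grip": 0.085}, {"dp": [0, 0, -0.015], "rot": [0, 0, 0], "grip": 0.085}, {"dp": [0, 0, -0.004], "rot": [0, 0, 0], "grip": 0.085}, {"dp": [0, 0, 0], "rot": [0, 0, 0], "grip": 0.085}, {"dp": [0, 0, 0], "rot": [0, 0, 0], "grip": 0.085}])

```text
clock: 35.5
tcp_pos: [0.4647, -0.0082, 0.0255]
orientation: [2.366, 2.051, 0.02]
contact_force: [-0.6, -0.1, 0.4]
grip_width: 0.0852
```

```bash
python3 - <<'E'
from h import *
state()
E
```

```text
t 35.5 tcp [464.7  -8.2  25.5] jaw yaw 81.85 z [ 0.016  0.001 -1.   ] F [-0.6 -0.1  0.4] grip 0.0852 q [-0.2   0.46  0.1   2.22 -0.1   0.45  1.41]
```

>>> send_rows(motion=[{"dp": [-0.007, 0, -0.008], "rot": [0, 0.016, 0], "grip": 0.085}, {"dp": [0, 0, -0.003], "rot": [0, 0, 0], "grip": 0.085}, {"dp": [0, 0, 0], "rot": [0, 0, 0], "grip": 0.085}])

```text
clock: 35.88
tcp_pos: [0.4575, -0.0082, 0.0144]
orientation: [-2.373, -2.057, -0.001]
contact_force: [0.0, -0.3, -0.7]
grip_width: 0.0846
```

```bash
python3 - <<'E'
from h import *
state()
E
```

```text
t 35.88 tcp [457.5  -8.2  14.4] jaw yaw 81.85 z [-0.     0.001 -1.   ] F [ 0.  -0.3 -0.7] grip 0.0846 q [-0.2   0.48  0.1   2.22 -0.11  0.44  1.41]
```

>>> send_rows(motion=[{"dp": [0, 0, -0.003], "rot": [0, 0, 0], "grip": 0.085}, {"dp": [0, 0, 0], "rot": [0, 0, 0], "grip": 0.03}, {"dp": [0, 0, 0], "rot": [0, 0, 0], "grip": 0.03}, {"dp": [0, 0, 0], "rot": [0, 0, 0], "grip": 0.03}, {"dp": [0, 0, 0], "rot": [0, 0, 0], "grip": 0.03}, {"dp": [0, 0, 0], "rot": [0, 0, 0], "grip": 0.03}, {"dp": [0, 0, 0], "rot": [0, 0, 0], "grip": 0.03}, {"dp": [0, 0, 0], "rot": [0, 0, 0], "grip": 0.03}])

```text
clock: 36.88
tcp_pos: [0.4576, -0.0082, 0.0116]
orientation: [-2.373, -2.057, -0.001]
contact_force: [0.9, -0.2, 0.7]
grip_width: 0.0423
```

>>> send_rows(motion=[{"dp": [0, 0, 0.02], "rot": [0, 0, 0], "grip": 0.03}, {"dp": [0, 0, 0.04], "rot": [0, 0, 0], "grip": 0.03}, {"dp": [0, 0, 0.05], "rot": [0, 0, 0], "grip": 0.03}, {"dp": [0, 0, 0.05], "rot": [0, 0, 0], "grip": 0.03}, {"dp": [0, 0, 0.04], "rot": [0, 0, 0], "grip": 0.03}, {"dp": [0.02, 0.03, 0.01], "rot": [0, 0, 0], "grip": 0.03}, {"dp": [0.02, 0.04, 0], "rot": [0, 0, 0], "grip": 0.03}, {"dp": [0.02, 0.04, 0], "rot": [0, 0, 0], "grip": 0.03}, {"dp": [0.02, 0.04, 0], "rot": [0, 0, 0], "grip": 0.03}, {"dp": [0.02, 0.04, 0], "rot": [0, 0, 0], "grip": 0.03}, {"dp": [0.015, 0.025, 0], "rot": [0, 0, 0], "grip": 0.03}, {"dp": [0, 0, 0], "rot": [0, 0, 0], "grip": 0.03}, {"dp": [0, 0, 0], "rot": [0, 0, 0], "grip": 0.03}])

```text
clock: 38.5
tcp_pos: [0.5709, 0.2117, 0.2265]
orientation: [-2.375, -2.051, 0.005]
contact_force: [0.1, 0.2, 0.7]
grip_width: 0.0426
```

```bash
python3 - <<'E'
from h import *
state()
f=imaging.grab_frame("wrist"); cv2.imwrite("pics/w9.png",f["img"][:,:,::-1])
E
```

```text
t 38.5 tcp [570.9 211.7 226.5] jaw yaw 81.63 z [-0.004  0.    -1.   ] F [0.1 0.2 0.7] grip 0.0426 q [-0.5   0.37  0.06  1.73 -0.03  1.05  0.99]
```

View pics/w9.png

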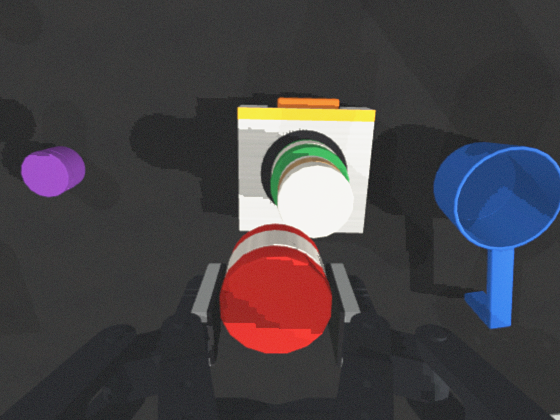

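Wrist view: the white lid is at (315,201) on green, stacked straight; the red tub is held at (276,298).

```bash
python3 - <<'E'
from h import *
o=state(); f=imaging.grab_frame("wrist"); z=o["tcp_pos"][2]
m=cv2.inRange(f["img"],(225,225,215),(255,255,255)); k=np.zeros_like(m); k[195:240,272:358]=255
c=max(cv2.findContours(m&k,0,1)[0],key=cv2.contourArea)[:,0]
c=c[(c[:,1]>205)&(c[:,1]<238)&(c[:,0]<353)]
# drop points where the white stand lies right beside the lid (column beyond the rim, low rows)
P=ray(f,c,.123)[:,:2]*1000
print("white rim pts",len(P),circ(P))
c=blobs(f,"red",(210,220,340,360),800)[0]; P=ray(f,c,z-.0116+.034)[:,:2]*1000
print("red",circ(P[P[:,0]>P[:,0].max()-20]))
E
python3 - <<'E'
import cv2
i=cv2.imread("pics/w9.png")[95:245,225:385]; cv2.imwrite("pics/w9c.png",cv2.resize(i,None,fx=4,fy=4,interpolation=cv2.INTER_CUBIC))
E
```

```text
t 38.55 tcp [570.8 211.8 226.6] jaw yaw 81.63 z [-0.004  0.001 -1.   ] F [-0.1  0.4 -1.4] grip 0.0421 q [-0.5   0.37  0.06  1.73 -0.03  1.05  0.99]
white rim pts 105 (array([566. , 243.6]), np.float64(34.9))
red (array([570.9, 212.4]), np.float64(21.1))
```

View pics/w9c.png

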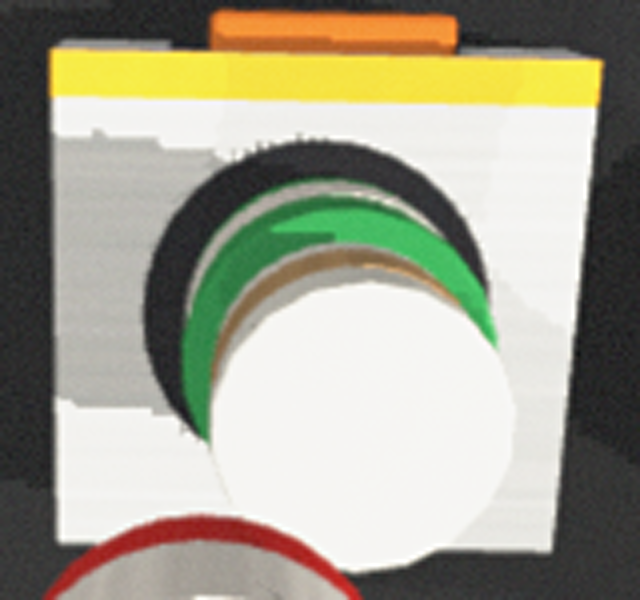

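Crop: the white lid spans (210–515, 282–572), so its centre is at about (362,427), i.e. image (315.4,201.6).

```bash
python3 - <<'E'
from h import *
f=imaging.grab_frame("wrist")
print((ray(f,[[315.2,201.5],[277.3,201.5],[353.5,201.5],[315.2,165.2],[315.2,237.7]],.123)[:,:2]*1000).round(1))
E
```

```text
[[574.2 240.1]
 [570.3 213.8]
 [578.1 266.7]
 [548.4 243. ]
 [601.6 237. ]]
```

>>> send_rows(motion=[{"dp": [0.003, 0.025, 0], "rot": [0, 0, 0], "grip": 0.03}, {"dp": [0, 0, -0.02], "rot": [0, 0, 0], "grip": 0.03}, {"dp": [0, 0, -0.03], "rot": [0, 0, 0], "grip": 0.03}, {"dp": [0, 0, -0.015], "rot": [0, 0, 0], "grip": 0.03}, {"dp": [0, 0, 0], "rot": [0, 0, 0], "grip": 0.03}, {"dp": [0, 0, 0], "rot": [0, 0, 0], "grip": 0.03}])

```text
clock: 39.4
tcp_pos: [0.5751, 0.2417, 0.1632]
orientation: [-2.376, -2.05, -0.006]
contact_force: [0.7, 0.3, -1.3]
grip_width: 0.042
```

```bash
python3 - <<'E'
from h import *
state()
E
```

```text
t 39.4 tcp [575.1 241.7 163.2] jaw yaw 81.58 z [ 0.     0.005 -1.   ] F [ 0.7  0.3 -1.3] grip 0.042 q [-0.53  0.46  0.05  1.75 -0.03  0.93  0.95]
```

>>> send_rows(motion=[{"dp": [-0.001, -0.002, -0.008], "rot": [-0.004, 0, 0], "grip": 0.03}, {"dp": [0, 0, -0.01], "rot": [0, 0, 0], "grip": 0.03}, {"dp": [0, 0, 0], "rot": [0, 0, 0], "grip": 0.03}, {"dp": [0, 0, 0], "rot": [0, 0, 0], "grip": 0.03}])

```text
clock: 39.9
tcp_pos: [0.575, 0.2398, 0.1457]
orientation: [2.379, 2.052, 0.006]
contact_force: [-0.1, -0.5, 0.4]
grip_width: 0.0423
```

```bash
python3 - <<'E'
from h import *
state()
E
```

```text
t 39.9 tcp [575.  239.8 145.7] jaw yaw 81.55 z [ 0.003  0.002 -1.   ] F [-0.1 -0.5  0.4] grip 0.0423 q [-0.53  0.48  0.05  1.77 -0.03  0.89  0.95]
```

>>> send_rows(motion=[{"dp": [-0.001, 0, -0.005], "rot": [0, 0, 0], "grip": 0.03}, {"dp": [0, 0, -0.003], "rot": [0, 0, 0], "grip": 0.03}, {"dp": [0, 0, 0], "rot": [0, 0, 0], "grip": 0.03}])

```text
clock: 40.28
tcp_pos: [0.574, 0.2399, 0.1374]
orientation: [2.379, 2.052, 0.006]
contact_force: [-0.3, -0.1, -1.4]
grip_width: 0.0423
```

>>> send_rows(motion=[{"dp": [0, 0, -0.0015], "rot": [0, 0, 0], "grip": 0.03}, {"dp": [0, 0, -0.001], "rot": [0, 0, 0], "grip": 0.03}])

```text
clock: 40.52
tcp_pos: [0.5742, 0.2399, 0.135]
orientation: [2.379, 2.052, 0.007]
contact_force: [-0.4, -0.4, -0.8]
grip_width: 0.0417
```

>>> send_rows(motion=[{"dp": [0, 0, -0.001], "rot": [0, 0, 0], "grip": 0.03}])

```text
clock: 40.65
tcp_pos: [0.5744, 0.2399, 0.1346]
orientation: [2.379, 2.051, 0.007]
contact_force: [-3.6, -1.8, 10.2]
grip_width: 0.0422
```

Seated. Release, lift clear, move aside toward the robot.

>>> send_rows(motion=[{"dp": [0, 0, 0], "rot": [0, 0, 0], "grip": 0.085}, {"dp": [0, 0, 0], "rot": [0, 0, 0], "grip": 0.085}, {"dp": [0, 0, 0], "rot": [0, 0, 0], "grip": 0.085}, {"dp": [0, 0, 0], "rot": [0, 0, 0], "grip": 0.085}, {"dp": [0, 0, 0], "rot": [0, 0, 0], "grip": 0.085}, {"dp": [0, 0, 0.03], "rot": [0, 0, 0], "grip": 0.085}, {"dp": [0, 0, 0.05], "rot": [0, 0, 0], "grip": 0.085}, {"dp": [0, 0, 0.04], "rot": [0, 0, 0], "grip": 0.085}, {"dp": [-0.02, -0.04, 0], "rot": [0, 0, 0], "grip": 0.085}, {"dp": [-0.02, -0.05, 0], "rot": [0, 0, 0], "grip": 0.085}, {"dp": [-0.02, -0.05, 0], "rot": [0, 0, 0], "grip": 0.085}, {"dp": [-0.01, -0.04, 0], "rot": [0, 0, 0], "grip": 0.085}, {"dp": [0, 0, 0], "rot": [0, 0, 0], "grip": 0.085}, {"dp": [0, 0, 0], "rot": [0, 0, 0], "grip": 0.085}])

```text
clock: 42.4
tcp_pos: [0.5014, 0.0561, 0.2588]
orientation: [2.377, 2.053, 0.012]
contact_force: [0.3, 0.9, -0.1]
grip_width: 0.0852
```

```bash
python3 - <<'E'
from h import *
state()
t=imaging.grab_frame("top"); s=imaging.grab_frame("side")
for col,z in(("red",.157),("yellow",.036),("orange",.022)):
    for c in blobs(t,col,(145,165,215,230),20): print(col,np.round(rect(t,c,z),1))
a=cv2.resize(t["img"][150:250,80:220],None,fx=2.8,fy=2.8); b=cv2.resize(s["img"][40:180,200:340],(392,392))
v=np.zeros((392,784,3),np.uint8); v[:280,:392]=a; v[:,392:]=b; cv2.imwrite("pics/fin.png",v[:,:,::-1])
E
```

```text
t 42.4 tcp [501.4  56.1 258.8] jaw yaw 81.62 z [ 0.007  0.004 -1.   ] F [ 0.3  0.9 -0.1] grip 0.0852 q [-0.34  0.16  0.12  1.94 -0.03  1.04  1.22]
red [571.9 240.6  41.2  37.9  45.2]
yellow [520.9 254.7 105.8   9.9  80.5]
```

View pics/fin.png

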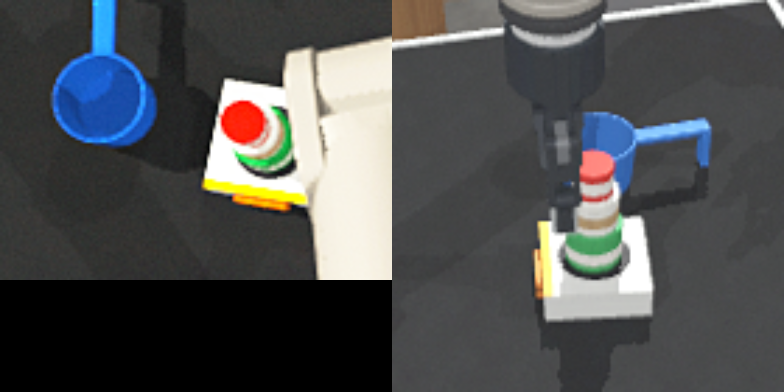

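The final view shows the red, white and green tubs stacked upright on the disc, the case strip at the mouth, and the gripper clear.

```bash
python3 -c "
from bench import hand_in
print(hand_in())"
```

```text
the job is handed in; nothing more can be done
None
```

The job is done and handed in at about 42 s: the orange case is fully in the bay and the three tubs are stacked on the disc, green, white, then red.

- **Case:** I slid it in lengthwise, re-gripped it at the rear and pushed it with closed fingers until it stalled against the back wall. Resistance there was about 14 N. The top view showed a straight, central strip about 8–10 mm long at the mouth, where 8 mm was expected.
- **Tubs:** Each was lowered until the wrist force showed light contact (9–11 N) and then released. The last views show the stack upright with the gripper clear.
- **Centring:** The red tub measured about 2 mm from the stand's centre, and the white about 1–2 mm. For the green tub the wrist and top cameras disagreed a little, putting it roughly 2–3.5 mm off centre. I left it, because the cameras are only good to about 2 mm.
- **Last check:** In the final top view the arm covered part of the stand, so I could not re-measure the case there. It was still visible at the mouth in the side view.
- **Bystanders:** I never moved the battery, scoop or hoof pick, and kept clear of the look-alikes.

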